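# Set the flip tags of the consumables rack after a stock check

### The arm

A 7-joint arm with a two-finger parallel gripper is mounted at the origin on a cart in front of the work surface, level with it; the furniture and walls round the work are solid. World frame = base frame: x ahead of the robot, y to its left, z up, the work surface at z = 0. Lengths are in m, angles in rad, forces in N, time in s.
With the tool pointing down it reaches from about 0.4 to 0.85 m from the base axis. Payload 6.9 kg.
Tool frame: the origin (TCP) lies between the finger pads; the fingertips stand ctrl.tip_extent ahead of it and the grasp point (between the pads) lies 6 mm ahead of it (ctrl.tip_extent is the distance from the TCP to the fingertips, in m); z points along the fingers, y is the line along which they close (so a half turn about z gives the same grasp; the last joint's range is limited). The gripper opens to 85 mm and grips with 20 to 120 N. Pads are 22 mm wide; open, the fingers measure 114 mm over their backs; the gripper's body (76 mm by 85 mm) begins 54 mm behind the grasp point. The pads swing forward as they close: fully open they stand 13 mm farther back than shut.
Start: joints at [1.218, 0.507, -0.238, 1.5, 0.126, 1.149, -0.155], TCP at [0.276, -0.561, 0.256] pointing down, gripper open.
Joint ranges: [-3.08, 3.08], [-0.24, 2.05], [-1.43, 1.35], [0, 2.5], [-1.52, 4.66], [0.17, 1.96], [-2.89, 2.89]. Speed limits (rad/s): [2.39, 2.39, 3.14, 3.14, 3.14, 3.14, 3.14].

### API

Orientations are given as a 3x3 rotation matrix whose columns are the frame's x, y, z axes.
In Python, from rig import monitor, optics, ticket, ctrl gives the robot as it stands. The module is installed in compiled form; this text tells all that it offers.
- The arm moves only by the tool jog_arm, never from a script. Its argument "series" is a list of rows, each a list of 5 numbers: the closure in counts, from 0 (fully open) to 255 (shut), then the shift along the tool's x, y, z in m, then the turn about the tool's z in rad. A call has 1 to 10 rows; each row shifts and turns the commanded pose from where the row before left it, along the tool's axes as they then stand; what a row does not reach is not made up. A row lasts 1/8 s, in which the tool goes at most 62.5 mm and 10.7 degrees, less where a joint would pass 70% of its speed; a pose out of reach is approached as far as the arm can. A call with a gripper value outside its range is refused whole. The fingers move at their own pace and stop on an object; "grip_force" is the grip in N (left out, the last holds). Time passes only in rows, so rows that do not move let the fingers close. It gives the time, the measured TCP pose, the force, the opening and the grip force at its end, in the units of the state.
- monitor.get_state(): the state, without advancing time (a new reading comes with each control period).
- optics.snapshot(name): name is "scene" or "top" or "wrist"; returns (picture, depth): 400x640x3 uint8, red, green, blue; 400x640 float32, m along the optical axis (not along the pixel's ray), 0 where there is no reading.
- optics.camera_params(name): a dict with "camera_matrix" (3x3 intrinsics, pixels), "extrinsics" (4x4, takes a point from world to camera coordinates). Camera axes: x right, y up, looking along -z (the intrinsics and any distortion apply to the point x, -y, -z); pixel columns grow to the right and rows downward; lengths in m; the calibration is good to about 2 mm. A picture is of the moment at which its call begins: read the wrist's pose just before it. camera_params takes no time and is no camera call; for the wrist camera it gives the pose at the moment of the call.
- ticket.hand_in(): hands the job in; it is judged then, once.
The state is a dict: "time_s": time; "joint_pos": joint angles; "qd": joint speeds; "tau": joint torques, N m; "ee_pos": TCP position; "tool_rot": TCP orientation; "contact_force": force on the tool from outside, world axes, zero at the start; "torque": the same for the moment, N m; "finger_gap": finger opening in m; "grip_force": force on a finger pad.
Only numpy, scipy, OpenCV 4.12 (cv2) and the standard library are available. Lean on these libraries where they do the work, as an engineer would, in place of code of your own. Each camera call takes 0.05 s, during which the arm holds its last target. There are 200 camera calls.

### The job

Set the flip tags on the bin rack after the stock check, so that only the full bins show the round disc: swing a full bin's tag over to the right, disc face to the front, and an empty or nearly empty bin's tag over to the left, bar face to the front, each fully home against its stop (left and right as seen from the robot). Push the tags round gently with a fingertip, like turning a page; do not pinch them, pick up nothing, and leave the loose things round the rack where they are.

Things in the scene. Friction and masses are not known exactly. Their poses are not given: they have to be found in the camera images.
- bin_bolts: Full bin heaped with steel M12 bolts. Painted grey sheet-steel bin, 150 deep (x) x 90 wide (y) mm, fixed in the rack. Origin: centre of its underside, 8 mm above the bench; x from its front to its back, y to its left, z up. Front lip 50 mm above the origin, rear 70 mm; contents below 76 mm
- bin_bolts_pin (a point): Middle of the upright pin of the flip tag of bin_bolts, 83 mm in front of the bin's origin, 82 mm above it; axes as the bin's. Tag: aluminium plate turning round the pin like a page, reaching 24 mm above and below this point, 2.5 mm thick, free edge 43 mm from the pin; dark bar 30 x 10 mm on one face, dark 29 mm disc on the other. At this height a fingertip has 50 mm free all round the pin
- tag_bolts (a joint): Tag of bin_bolts round bin_bolts_pin, rad. 0 = left stop: plate reaches to bin +y (0.17 rad forward of it), bar face to the front; 1.4 = plate points to bin -x; 2.80 = right stop: plate reaches to bin -y (0.17 rad forward of it), disc face to the front. Swings only by way of the front (-x). Stiff friction hinge, stays where left; about 1 N at 35 mm from the pin moves it
- bin_cups: Full bin heaped with terracotta-coloured ceramic torch cups. Painted grey sheet-steel bin, 150 deep (x) x 90 wide (y) mm, fixed in the rack. Origin: centre of its underside, 8 mm above the bench; x from its front to its back, y to its left, z up. Front lip 50 mm above the origin, rear 70 mm; contents below 76 mm
- bin_cups_pin (a point): Middle of the upright pin of the flip tag of bin_cups, 83 mm in front of the bin's origin, 82 mm above it; axes as the bin's. Tag: aluminium plate turning round the pin like a page, reaching 24 mm above and below this point, 2.5 mm thick, free edge 43 mm from the pin; dark bar 30 x 10 mm on one face, dark 29 mm disc on the other. At this height a fingertip has 50 mm free all round the pin
- tag_cups (a joint): Tag of bin_cups round bin_cups_pin, rad. 0 = left stop: plate reaches to bin +y (0.17 rad forward of it), bar face to the front; 1.4 = plate points to bin -x; 2.80 = right stop: plate reaches to bin -y (0.17 rad forward of it), disc face to the front. Swings only by way of the front (-x). Stiff friction hinge, stays where left; about 1 N at 35 mm from the pin moves it
- bin_low: Nearly empty bin, only two brass collet bodies (12 mm thick rods, 47 mm long) lying on its bare floor. Painted grey sheet-steel bin, 150 deep (x) x 90 wide (y) mm, fixed in the rack. Origin: centre of its underside, 8 mm above the bench; x from its front to its back, y to its left, z up. Front lip 50 mm above the origin, rear 70 mm; contents below 76 mm
- bin_low_pin (a point): Middle of the upright pin of the flip tag of bin_low, 83 mm in front of the bin's origin, 82 mm above it; axes as the bin's. Tag: aluminium plate turning round the pin like a page, reaching 24 mm above and below this point, 2.5 mm thick, free edge 43 mm from the pin; dark bar 30 x 10 mm on one face, dark 29 mm disc on the other. At this height a fingertip has 50 mm free all round the pin
- tag_low (a joint): Tag of bin_low round bin_low_pin, rad. 0 = left stop: plate reaches to bin +y (0.17 rad forward of it), bar face to the front; 1.4 = plate points to bin -x; 2.80 = right stop: plate reaches to bin -y (0.17 rad forward of it), disc face to the front. Swings only by way of the front (-x). Stiff friction hinge, stays where left; about 1 N at 35 mm from the pin moves it
- bin_empty: Empty bin, bare floor. Painted grey sheet-steel bin, 150 deep (x) x 90 wide (y) mm, fixed in the rack. Origin: centre of its underside, 8 mm above the bench; x from its front to its back, y to its left, z up. Front lip 50 mm above the origin, rear 70 mm; contents below 76 mm
- bin_empty_pin (a point): Middle of the upright pin of the flip tag of bin_empty, 83 mm in front of the bin's origin, 82 mm above it; axes as the bin's. Tag: aluminium plate turning round the pin like a page, reaching 24 mm above and below this point, 2.5 mm thick, free edge 43 mm from the pin; dark bar 30 x 10 mm on one face, dark 29 mm disc on the other. At this height a fingertip has 50 mm free all round the pin
- tag_empty (a joint): Tag of bin_empty round bin_empty_pin, rad. 0 = left stop: plate reaches to bin +y (0.17 rad forward of it), bar face to the front; 1.4 = plate points to bin -x; 2.80 = right stop: plate reaches to bin -y (0.17 rad forward of it), disc face to the front. Swings only by way of the front (-x). Stiff friction hinge, stays where left; about 1 N at 35 mm from the pin moves it
- paint_marker: loose paint marker with a black cap, 14 x 125 x 14 mm, lying on the bench in front of the rack; origin under its middle
- torch_cup: loose ceramic torch cup, 20 mm across and 37 mm tall, standing in front of the rack; origin at the centre of its underside
- pocket_tape: loose yellow tape measure, 35 x 75 x 64 mm high, standing in front of the rack; origin at the centre of its underside
- loose_key: loose steel hex key, 39 x 144 x 7 mm, lying flat beside the right end of the rack; origin under its middle

How it is judged:
At the end, for the whole second after the job is handed in: Both full bins' tags (bolts, torch cups) are within 0.3 rad of the right stop, disc to the front; the nearly empty and empty bins' tags within 0.3 rad of the left stop, bar to the front; all at rest. Marker, torch cup, tape measure and hex key are within 20 mm of where they were (value of joint each of tag_bolts, tag_cups above 2.5 rad and value of joint each of tag_low, tag_empty below 0.3 rad and velocity of joint tag_bolts between -0.05 and 0.05 rad/s and velocity of joint tag_cups between -0.05 and 0.05 rad/s and velocity of joint tag_low between -0.05 and 0.05 rad/s and velocity of joint tag_empty between -0.05 and 0.05 rad/s and distance of each of paint_marker, torch_cup, pocket_tape, loose_key from where it was at the start of the episode below 0.02 m); the robot touches nothing.
It fails at once if a loose thing (marker, torch cup, tape measure, hex key) is shifted by more than 30 mm or picked up (distance of any of paint_marker, torch_cup, pocket_tape, loose_key from where it was at the start of the episode above 0.03 m).
It fails at once if a tag or bin is pinched, or pushed harder than 30 N (contact force between the fingers and bin_bolts above 30 N or contact force between the fingers and bin_cups above 30 N or contact force between the fingers and bin_low above 30 N or contact force between the fingers and bin_empty above 30 N).
It also fails if it takes over 48 s, if anything falls off the work surface, if the arm or the gripper's body presses on something with over 40 N, if the wrist force passes 120 N, or if a joint passes its speed limit or range.

## Working session

There is one attempt and no reset: what is moved stays moved. The work goes in short steps, Python scripts to look and compute and a tool call to move; the robot and the scene stay as the last step left them, time stands still between calls to the robot, and variables do not carry over. Pictures are saved under pics/ and viewed, at most 10 in all, crops included, and the job is handed in when it is done.

Besides the shell and the picture viewer there is one more tool, called after "Call:" as name([rows], argument=value, ...), one row to a line, values as JSON. jog_arm: Moves the arm, as the interface text tells. Its arguments: {"type":"object","properties":{"series":{"type":"array"},"grip_force":{"type":"number"}},"required":["series"]}

```bash
mkdir -p pics
python3 - <<'E'
from rig import monitor, optics, ctrl
import cv2, numpy as np
for n in ("scene","top"):
    im,d=optics.snapshot(n); cv2.imwrite(f"pics/{n}0.png",im[...,::-1]); np.savez(f"{n}0.npz",im=im,d=d)
    p=optics.camera_params(n); print(n,p["camera_matrix"].round(1).tolist(),p["extrinsics"].round(3).tolist(),(d>0).mean(), [k for k in p])
s=monitor.get_state(); print(s["time_s"],s["ee_pos"],s["tool_rot"].round(3) if hasattr(s["tool_rot"],'round') else s["tool_rot"],s["finger_gap"],ctrl.tip_extent)
E
```

```text
scene [[401.0, 0.0, 326.1], [0.0, 401.0, 203.2], [0.0, 0.0, 1.0]] [[-0.858, -0.514, 0.006, 0.438], [0.374, -0.616, 0.693, -0.314], [-0.353, 0.597, 0.721, -0.744], [0.0, 0.0, 0.0, 1.0]] 0.99591796875 ['camera_matrix', 'extrinsics']
top [[499.1, 0.0, 317.3], [0.0, 499.1, 207.1], [0.0, 0.0, 1.0]] [[-0.01, -1.0, -0.025, -0.036], [0.982, -0.014, 0.189, -0.559], [-0.189, -0.023, 0.982, -0.921], [0.0, 0.0, 0.0, 1.0]] 0.9961015625 ['camera_matrix', 'extrinsics']
0.1 [ 0.27597967 -0.5602914   0.25551069] [[ 0.897  0.442 -0.001]
 [ 0.442 -0.897  0.001]
 [-0.    -0.002 -1.   ]] 0.08553713863881476 0.025
```

View pics/scene0.png

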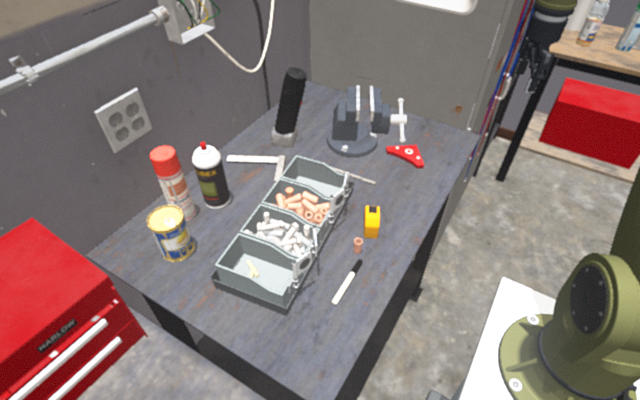

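View pics/top0.png

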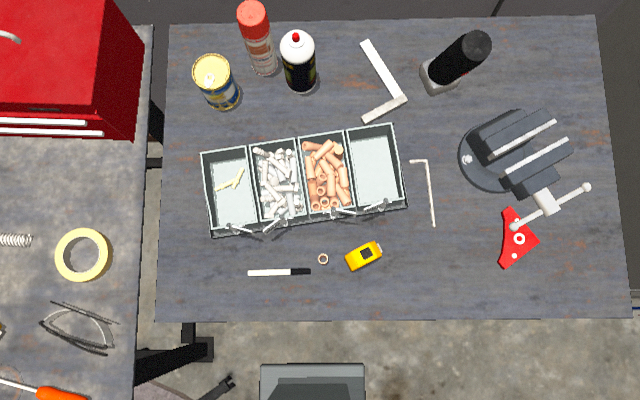

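```bash
cat > h.py <<'E'
import numpy as np, cv2
from rig import optics
def cloud(n,d,p=None):
    p=p or optics.camera_params(n); K=p["camera_matrix"]; E=p["extrinsics"]
    v,u=np.mgrid[:400,:640]
    c=np.stack([(u-K[0,2])/K[0,0]*d,-(v-K[1,2])/K[1,1]*d,-d],-1)
    return (c-E[:3,3])@E[:3,:3]
def proj(n,X,p=None):
    p=p or optics.camera_params(n); K=p["camera_matrix"]; E=p["extrinsics"]
    c=np.atleast_2d(X)@E[:3,:3].T+E[:3,3]; c=c*[1,-1,-1]
    q=c@K.T; return q[:,:2]/q[:,2:]
E
python3 - <<'E'
from h import *
z=np.load("top0.npz"); P=cloud("top",z["d"])
for a in [(240,60),(280,300),(240,330)]: print("bench",P[a].round(4))
m=np.zeros((400,640),bool); m[120:250,190:420]=True
m&=(P[...,2]>0.092)&(P[...,2]<0.13)
n,l,st,c=cv2.connectedComponentsWithStats(m.astype(np.uint8))
for i in range(1,n):
    if st[i,4]>3: q=P[l==i]; print(st[i].tolist(),q.mean(0).round(3),q.min(0).round(3),q.max(0).round(3))
# rack extents: points 0.04<z<0.09
m2=np.zeros((400,640),np.uint8); m2[115:250,190:420]=1
m2&=((P[...,2]>0.05)&(P[...,2]<0.09)).astype(np.uint8)
print(cv2.minAreaRect((P[m2>0][:,:2]*1000).astype(np.float32)))
crop=np.hstack([z["im"][195:245,200:410]]); cv2.imwrite("pics/c1.png",cv2.resize(crop,None,fx=3.8,fy=3.8,interpolation=cv2.INTER_CUBIC)[...,::-1])
zs=np.load("scene0.npz"); crop=zs["im"][160:300,210:360]; cv2.imwrite("pics/c2.png",cv2.resize(crop,None,fx=4,fy=4,interpolation=cv2.INTER_CUBIC)[...,::-1])
E
```

```text
bench [0.5072 0.4874 0.003 ]
bench [ 0.4208 -0.0054 -0.0012]
bench [ 0.5007 -0.0667 -0.0012]
[363, 198, 25, 15, 107] [ 0.55  -0.151  0.109] [ 0.54  -0.171  0.092] [ 0.561 -0.128  0.125]
[331, 206, 26, 11, 119] [ 0.539 -0.089  0.109] [ 0.533 -0.115  0.092] [ 0.548 -0.069  0.124]
[263, 215, 22, 19, 117] [0.518 0.036 0.108] [0.503 0.017 0.092] [0.532 0.056 0.124]
[226, 223, 28, 11, 93] [0.51 0.1  0.11] [0.503 0.075 0.093] [0.519 0.121 0.126]
((580.836669921875, -16.865081787109375), (245.77867126464844, 396.8054504394531), 7.781491756439209)
```

View pics/c1.png

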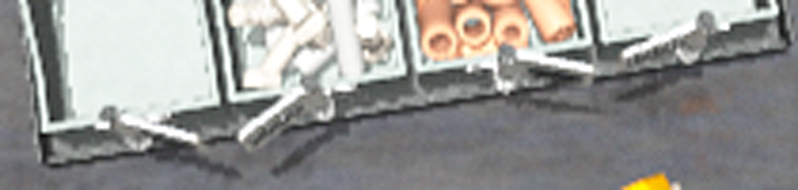

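View pics/c2.png

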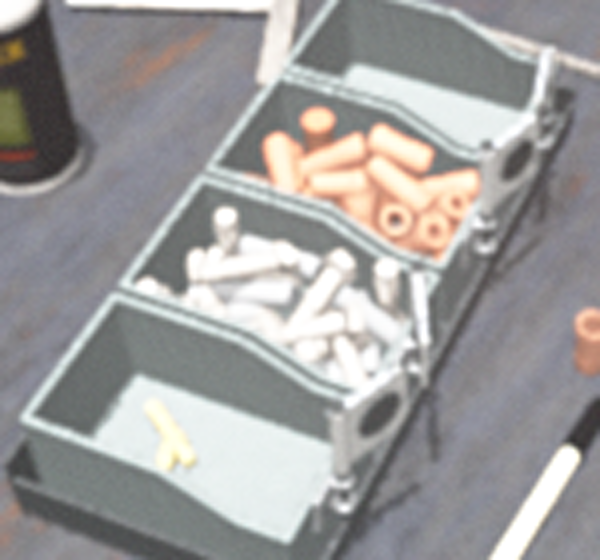

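Run:
```python
from h import *
z=np.load("top0.npz"); P=cloud("top",z["d"])
boxes=[("low",226,223,28,13),("bolts",260,213,27,22),("cups",329,204,30,14),("empty",361,196,29,18)]
pins=[];pl=[]
for n,x,y,w,h in boxes:
    q=P[y:y+h,x:x+w].reshape(-1,3)
    a=q[(q[:,2]>.118)&(q[:,2]<.14)]; b=q[(q[:,2]>.095)&(q[:,2]<.117)]
    pins.append(a.mean(0)); pl.append(b); print(n,len(a),a.mean(0).round(4),a.std(0).round(4))
pins=np.array(pins)
vx,vy,x0,y0=cv2.fitLine(pins[:,:2].astype(np.float32),cv2.DIST_L2,0,.01,.01).ravel()
ey=np.array([vx,vy])*np.sign(vy); ex=np.array([ey[1],-ey[0]])
print("yaw",np.degrees(np.arctan2(-ey[0],ey[1])),"resid",((pins[:,:2]-[x0,y0])@ex).round(4),((pins[:,:2]-[x0,y0])@ey).round(4))
for p,b in zip(pins,pl):
    r=b[:,:2]-p[:2]; c=np.c_[r@ex,r@ey]; k=c[np.hypot(*c.T)>.012]; far=k[np.hypot(*k.T).argsort()[-25:]].mean(0)
    print(len(k),"dir",far.round(4),"joint",np.arctan2(-far[0],far[1])-.17, np.hypot(*k.T).max())
for n,(u0,v0,u1,v1) in dict(marker=(240,260,315,285),cup=(315,250,330,268),tape=(342,238,386,274)).items():
    q=P[v0:v1,u0:u1].reshape(-1,3); q=q[q[:,2]>.008]; print(n,q.min(0).round(3),q.max(0).round(3))
```

```text
low 17 [0.5145 0.1152 0.1214] [0.0024 0.0057 0.0017]
bolts 19 [0.5281 0.0221 0.1208] [0.0036 0.0043 0.0014]
cups 19 [ 0.5427 -0.0751  0.1211] [0.0028 0.0075 0.0018]
empty 17 [ 0.5569 -0.1677  0.121 ] [0.0021 0.002  0.0019]
yaw 8.523964 resid [ 0.0002 -0.0002 -0.0002  0.0002] [ 0.1431  0.049  -0.0493 -0.1429]
46 dir [-0.0144 -0.0308] joint 2.5344489699993984 0.041412458603453044
57 dir [-0.0161  0.0306] joint 0.3153660457461349 0.041572878530980226
58 dir [-0.0124 -0.0316] joint 2.5967078051458365 0.04048917846065199
52 dir [-0.0087  0.0347] joint 0.07657477192639728 0.04278782430958123
marker [ 0.375 -0.065  0.008] [0.444 0.098 1.008]
cup [ 0.449 -0.06   0.01 ] [ 0.469 -0.043  0.042]
tape [ 0.375 -0.17   0.009] [ 0.493 -0.065  1.008]
```

Call:
jog_arm([
  [255, 0, 0, 0, 0.153],
  [255, 0, 0, 0, 0.153],
  [255, 0.03, -0.05, 0, 0],
  [255, 0.03, -0.05, 0, 0],
  [255, 0.03, -0.05, 0, 0],
  [255, 0.03, -0.05, 0, 0],
  [255, 0.03, -0.05, 0, 0],
  [255, 0.03, -0.05, 0, 0],
  [255, 0.03, -0.05, 0, 0],
  [255, 0.03, -0.05, 0, 0],
], grip_force=20)

```text
time_s: 1.35
ee_pos: [0.4533, -0.1272, 0.2562]
tool_rot: [[0.989, 0.151, -0.0], [0.151, -0.989, -0.0], [-0.0, 0.0, -1.0]]
contact_force: [1.1, -0.0, 1.0]
finger_gap: 0.0002
grip_force: 0.0
```

Call:
jog_arm([
  [255, 0.03, -0.041, 0.01, 0],
  [255, 0.03, -0.041, 0.01, 0],
  [255, 0.03, -0.041, 0.01, 0],
  [255, 0.028, -0.041, 0.01, 0],
  [255, 0, 0, 0.03, 0],
  [255, 0, 0, 0.02, 0],
  [255, 0, 0, 0, 0],
])

```text
time_s: 2.22
ee_pos: [0.5437, 0.0509, 0.1647]
tool_rot: [[0.988, 0.152, -0.004], [0.152, -0.988, -0.0], [-0.004, -0.0, -1.0]]
contact_force: [-0.3, 0.4, 1.7]
finger_gap: -0.0003
grip_force: 0.0
```

Run:
```python
from h import *
from rig import monitor
s=monitor.get_state(); print(s["time_s"],s["ee_pos"],s["contact_force"])
im,d=optics.snapshot("scene"); t,dt=optics.snapshot("top")
e=np.array(s["ee_pos"]); print(proj("scene",[e,e-[0,0,.025],[.5281,.0221,.09]]))
P=cloud("scene",d)
m=(np.hypot(P[...,0]-e[0],P[...,1]-e[1])<.03)&(P[...,2]>.085)
q=P[m]; print("lowest",np.sort(q[:,2])[:10].round(4))
for lo in (.11,.12,.13,.14): 
    k=q[(q[:,2]>lo)&(q[:,2]<lo+.01)]; print(lo,len(k),(k.min(0)-e).round(3) if len(k) else 0,(k.max(0)-e).round(3) if len(k) else 0)
u,v=proj("scene",e)[0].astype(int)
cv2.imwrite("pics/c3.png",cv2.resize(im[v-70:v+80,u-80:u+80],None,fx=3.7,fy=3.7,interpolation=cv2.INTER_CUBIC)[...,::-1])
```

```text
2.225 [0.54368556 0.05089701 0.16472439] [-0.27053905  0.37645674  1.69814223]
[[298.61391243 217.30477973]
 [299.14839898 225.62646794]
 [313.75785614 235.00050963]]
lowest [0.0861 0.0883 0.09   0.1013 0.1039 0.1111 0.1141 0.1399 0.1416 0.1431]
0.11 2 [-0.017 -0.025 -0.054] [-0.017 -0.025 -0.051]
0.12 0 0 0
0.13 1 [-0.01   0.005 -0.025] [-0.01   0.005 -0.025]
0.14 21 [-0.014 -0.006 -0.023] [ 0.001  0.013 -0.015]
```

View pics/c3.png

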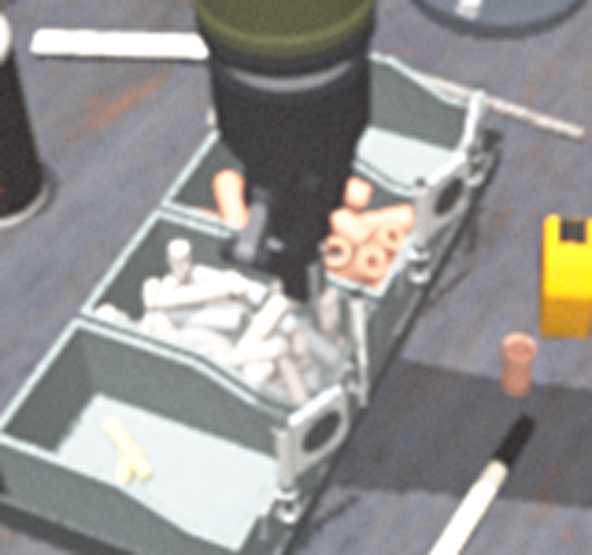

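Call:
jog_arm([
  [255, 0, 0, 0.017, 0],
  [255, 0, 0, 0.015, 0],
  [255, 0, 0, 0.015, 0],
  [255, 0, 0, 0, 0],
  [255, -0.005, -0.001, 0, 0],
  [255, -0.005, 0, 0, 0],
  [255, -0.006, 0, 0, 0],
  [255, -0.006, 0, 0, 0],
  [255, -0.006, 0.001, 0, 0],
  [255, -0.006, 0.001, 0, 0],
])

```text
time_s: 3.58
ee_pos: [0.5113, 0.045, 0.1195]
tool_rot: [[0.988, 0.151, 0.001], [0.151, -0.988, 0.0], [0.001, -0.0, -1.0]]
contact_force: [1.2, 0.9, 1.1]
finger_gap: -0.0005
grip_force: 0.7
```

Call:
jog_arm([
  [255, -0.005, 0.002, 0, 0],
  [255, -0.005, 0.003, 0, 0],
  [255, -0.004, 0.005, 0, 0],
  [255, -0.003, 0.005, 0, 0],
  [255, -0.002, 0.006, 0, 0],
  [255, -0.001, 0.005, 0, 0],
  [255, 0, 0.006, 0, 0],
  [255, 0.001, 0.005, 0, 0],
  [255, 0.002, 0.005, 0, 0],
  [255, 0.003, 0.004, 0, 0],
])

```text
time_s: 4.82
ee_pos: [0.5046, -0.0031, 0.1193]
tool_rot: [[0.989, 0.151, -0.0], [0.151, -0.989, -0.0], [-0.0, 0.0, -1.0]]
contact_force: [0.2, 0.7, -0.6]
finger_gap: 0.0003
grip_force: 0.4
```

Call:
jog_arm([
  [255, 0.003, 0.003, 0, 0],
  [255, 0.004, 0.002, 0, 0],
  [255, 0.003, 0.001, 0, 0],
  [255, 0.002, 0, 0, 0],
  [255, 0, 0, 0, 0],
])

```text
time_s: 5.45
ee_pos: [0.516, -0.0071, 0.1191]
tool_rot: [[0.989, 0.151, -0.003], [0.151, -0.989, -0.001], [-0.003, 0.0, -1.0]]
contact_force: [-5.5, 0.1, 4.5]
finger_gap: 0.0001
grip_force: 2.4
```

```bash
cat >> h.py <<'E'
PINS=dict(low=(.5145,.1152),bolts=(.5281,.0221),cups=(.5427,-.0751),empty=(.5569,-.1677))
EX=np.array([.989,.148]);EY=np.array([-.148,.989])
def rel(n):
    from rig import monitor
    s=monitor.get_state(); d=s["ee_pos"][:2]-np.array(PINS[n]); print(n,s["time_s"],"rel",(d@EX).round(4),(d@EY).round(4),"z",s["ee_pos"][2].round(4),"f",np.round(s["contact_force"],1))
E
python3 - <<'E'
from h import *
rel("bolts")
im,d=optics.snapshot("scene"); cv2.imwrite("pics/c4.png",cv2.resize(im[160:300,230:390],None,fx=3.7,fy=3.7,interpolation=cv2.INTER_CUBIC)[...,::-1])
E
```

```text
bolts 5.45 rel -0.0163 -0.0271 z 0.1191 f [-5.5  0.1  4.5]
```

View pics/c4.png

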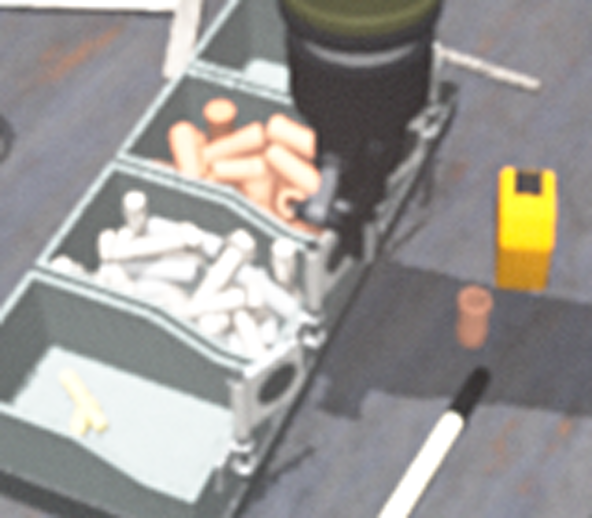

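Call:
jog_arm([
  [255, -0.01, 0.002, 0, 0],
  [255, -0.018, 0, 0, 0],
  [255, 0, 0, -0.02, 0],
  [255, 0, 0, -0.03, 0],
  [255, 0.017, -0.024, 0, 0],
  [255, 0.017, -0.024, 0, 0],
  [255, 0.017, -0.024, 0, 0],
  [255, 0.017, -0.024, 0, 0],
  [255, 0, 0, 0, 0],
])

```text
time_s: 6.62
ee_pos: [0.5434, 0.0945, 0.1694]
tool_rot: [[0.988, 0.154, 0.002], [0.154, -0.988, 0.002], [0.002, -0.001, -1.0]]
contact_force: [-0.9, 0.7, 0.0]
finger_gap: -0.0001
grip_force: 0.0
```

```bash
python3 -c "
from h import *
rel('low')"
```

```text
low 6.625 rel 0.0255 -0.0247 z 0.1694 f [-0.9  0.7  0. ]
```

Call:
jog_arm([
  [255, 0, 0.001, 0.02, 0],
  [255, 0, 0, 0.015, 0],
  [255, 0, 0, 0.015, 0],
  [255, -0.005, 0, 0, 0],
  [255, -0.006, 0, 0, 0],
  [255, -0.007, 0, 0, 0],
  [255, -0.007, 0, 0, 0],
  [255, -0.007, 0, 0, 0],
  [255, -0.006, -0.001, 0, 0],
  [255, 0, 0, 0, 0],
])

```text
time_s: 7.88
ee_pos: [0.5042, 0.0862, 0.1193]
tool_rot: [[0.988, 0.151, -0.001], [0.151, -0.988, -0.0], [-0.001, 0.0, -1.0]]
contact_force: [1.0, 0.0, 0.8]
finger_gap: 0.0004
grip_force: 0.0
```

```bash
python3 -c "
from h import *
rel('low')"
```

```text
low 7.875 rel -0.0145 -0.0271 z 0.1193 f [1.  0.  0.8]
```

Continuing the mirrored sweep to the left.

Call:
jog_arm([
  [255, -0.005, -0.003, 0, 0],
  [255, -0.005, -0.004, 0, 0],
  [255, -0.004, -0.005, 0, 0],
  [255, -0.003, -0.006, 0, 0],
  [255, -0.002, -0.006, 0, 0],
  [255, -0.001, -0.005, 0, 0],
  [255, 0, -0.006, 0, 0],
  [255, 0.001, -0.005, 0, 0],
  [255, 0.002, -0.005, 0, 0],
  [255, 0.003, -0.004, 0, 0],
])

```text
time_s: 9.12
ee_pos: [0.4838, 0.1331, 0.1193]
tool_rot: [[0.988, 0.151, -0.0], [0.151, -0.988, 0.0], [-0.0, -0.0, -1.0]]
contact_force: [0.1, -1.3, 0.8]
finger_gap: -0.0001
grip_force: 0.5
```

```bash
python3 -c "
from h import *
rel('low')"
```

```text
low 9.125 rel -0.0277 0.0223 z 0.1193 f [ 0.1 -1.3  0.8]
```

Call:
jog_arm([
  [255, 0.003, -0.003, 0, 0],
  [255, 0.003, -0.002, 0, 0],
  [255, 0.003, 0, 0, 0],
  [255, 0.002, 0, 0, 0],
  [255, 0, 0, 0, 0],
])

```text
time_s: 9.75
ee_pos: [0.4941, 0.1394, 0.1193]
tool_rot: [[0.988, 0.151, 0.0], [0.151, -0.988, 0.0], [0.0, -0.0, -1.0]]
contact_force: [-0.6, 0.6, 0.0]
finger_gap: -0.0
grip_force: 0.1
```

```bash
python3 -c "
from h import *
rel('low')"
```

```text
low 9.75 rel -0.0166 0.027 z 0.1193 f [-0.6  0.6  0. ]
```

Call:
jog_arm([
  [255, 0.001, 0, 0, 0],
  [255, 0.001, 0, 0, 0],
  [255, 0, 0, 0, 0],
])

```text
time_s: 10.12
ee_pos: [0.4945, 0.1395, 0.1192]
tool_rot: [[0.988, 0.152, -0.002], [0.152, -0.988, -0.001], [-0.003, 0.0, -1.0]]
contact_force: [-5.7, 0.2, 3.6]
finger_gap: 0.0002
grip_force: 2.7
```

Call:
jog_arm([
  [255, -0.012, 0, 0, 0],
  [255, -0.02, 0, 0, 0],
  [255, 0, 0, -0.03, 0],
  [255, 0, 0.04, -0.02, 0],
  [255, 0, 0.05, 0, 0],
  [255, 0, 0.05, 0, 0],
  [255, 0, 0.05, 0, 0],
  [255, 0, 0.04, 0.01, 0],
  [255, 0, 0.015, 0.02, 0],
  [255, 0, 0, 0, 0],
])

```text
time_s: 11.38
ee_pos: [0.5002, -0.1087, 0.1383]
tool_rot: [[0.989, 0.148, -0.002], [0.148, -0.989, -0.0], [-0.002, -0.0, -1.0]]
contact_force: [-0.5, -0.1, -0.4]
finger_gap: 0.0
grip_force: 0.0
```

Run:
```python
from h import *
rel('cups')
im,d=optics.snapshot("scene"); cv2.imwrite("pics/c5.png",cv2.resize(im[160:300,220:380],None,fx=3.7,fy=3.7,interpolation=cv2.INTER_CUBIC)[...,::-1])
```

```text
cups 11.375 rel -0.047 -0.027 z 0.1383 f [-0.5 -0.1 -0.4]
```

View pics/c5.png

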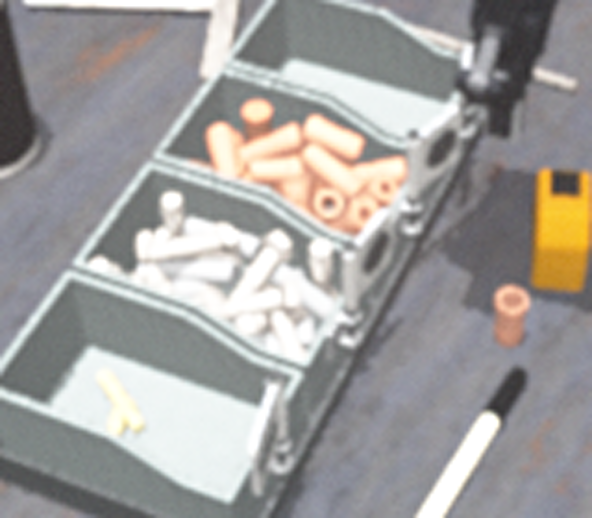

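The bolts tag (crop ~370,250) shows its disc at right, and the low tag (~265,440) has swung left; the finger is in front of the cups tag. Now I'll nudge the cups tag home.

Call:
jog_arm([
  [255, 0, 0, 0.019, 0],
  [255, 0.009, 0, 0, 0],
  [255, 0.007, 0, 0, 0],
  [255, 0.005, 0, 0, 0],
  [255, 0.003, 0, 0, 0],
  [255, 0.003, 0, 0, 0],
  [255, 0.002, 0, 0, 0],
  [255, 0, 0, 0, 0],
])

```text
time_s: 12.42
ee_pos: [0.5297, -0.1032, 0.1202]
tool_rot: [[0.989, 0.151, -0.001], [0.151, -0.989, -0.0], [-0.001, 0.0, -1.0]]
contact_force: [-0.7, -1.1, 0.9]
finger_gap: -0.0002
grip_force: 0.8
```

```bash
python3 -c "
from h import *
rel('cups')"
```

```text
cups 12.425 rel -0.0171 -0.0259 z 0.1202 f [-0.7 -1.1  0.9]
```

Call:
jog_arm([
  [255, 0.001, 0, 0, 0],
  [255, 0.001, 0, 0, 0],
  [255, 0, 0, 0, 0],
])

```text
time_s: 12.8
ee_pos: [0.5301, -0.1033, 0.12]
tool_rot: [[0.989, 0.15, -0.004], [0.15, -0.989, -0.001], [-0.004, 0.0, -1.0]]
contact_force: [-6.9, -1.4, 4.5]
finger_gap: -0.0
grip_force: 3.4
```

Call:
jog_arm([
  [255, -0.012, 0, 0, 0],
  [255, -0.02, 0, 0, 0],
  [255, 0, 0.02, 0, 0],
  [255, 0, 0.021, 0, 0],
  [255, 0.009, 0, 0, 0],
  [255, 0.009, 0, 0, 0],
  [255, 0.005, 0, 0, 0],
  [255, 0.004, 0, 0, 0],
  [255, 0.002, 0, 0, 0],
  [255, 0, 0, 0, 0],
])

```text
time_s: 14.05
ee_pos: [0.5351, -0.1435, 0.1202]
tool_rot: [[0.988, 0.152, -0.0], [0.152, -0.988, 0.0], [-0.0, -0.0, -1.0]]
contact_force: [-0.1, -1.1, -1.0]
finger_gap: -0.0004
grip_force: 0.0
```

```bash
python3 -c "
from h import *
rel('empty')"
```

```text
empty 14.05 rel -0.018 0.0271 z 0.1202 f [-0.1 -1.1 -1. ]
```

Call:
jog_arm([
  [255, 0.001, 0, 0, 0],
  [255, 0.001, 0, 0, 0],
  [255, 0.001, 0, 0, 0],
  [255, 0, 0, 0, 0],
])

```text
time_s: 14.55
ee_pos: [0.5359, -0.1435, 0.12]
tool_rot: [[0.989, 0.151, -0.004], [0.151, -0.989, -0.0], [-0.004, -0.0, -1.0]]
contact_force: [-8.2, -0.0, 4.7]
finger_gap: -0.0004
grip_force: 3.6
```

Home. Retreat and check from above.

Call:
jog_arm([
  [255, -0.012, 0, 0, 0],
  [255, -0.02, 0, 0, 0],
  [255, 0, 0, -0.04, 0],
  [255, -0.02, 0.04, -0.04, 0],
  [255, -0.03, 0.05, -0.02, 0],
  [255, -0.03, 0.05, 0, 0],
  [255, -0.03, 0.05, 0, 0],
  [255, -0.02, 0.05, 0, 0],
  [255, 0, 0, 0, 0],
  [255, 0, 0, 0, 0],
])

```text
time_s: 15.8
ee_pos: [0.4144, -0.4046, 0.2202]
tool_rot: [[0.989, 0.151, 0.001], [0.151, -0.989, 0.0], [0.001, -0.0, -1.0]]
contact_force: [0.3, 0.7, 0.6]
finger_gap: -0.0001
grip_force: 0.0
```

Run:
```python
from h import *
rel('empty')
im,d=optics.snapshot("top"); P=cloud("top",d); o=np.load("top0.npz")["im"]
for n,p in PINS.items():
    dd=P[...,:2]-np.array(p); m=(np.hypot(*np.moveaxis(dd,-1,0))<.046)&(P[...,2]>.095)&(P[...,2]<.117)
    c=dd[m]; c=np.c_[c@EX,c@EY]; r=np.hypot(*c.T); f=c[r.argsort()[-25:]].mean(0); print(n,len(c),f.round(4),"joint",(np.arctan2(-f[0],f[1])-.17).round(2))
df=np.abs(im.astype(int)-o).sum(-1)
print("diff marker/cup/tape/key",[(df[a:b,c:e]>90).sum() for a,b,c,e in [(262,282,240,315),(250,268,315,332),(238,274,342,386),(155,230,405,440)]])
cv2.imwrite("pics/t2.png",cv2.resize(im[150:290,195:455],None,fx=3,fy=3,interpolation=cv2.INTER_CUBIC)[...,::-1])
```

```text
empty 15.8 rel -0.176 -0.2132 z 0.2202 f [0.3 0.7 0.6]
low 96 [-0.0059  0.0368] joint -0.01
bolts 89 [-0.0059 -0.0365] joint 2.81
cups 84 [-0.0064 -0.033 ] joint 2.78
empty 74 [-0.0062  0.0341] joint 0.01
diff marker/cup/tape/key [np.int64(0), np.int64(0), np.int64(0), np.int64(0)]
```

View pics/t2.png

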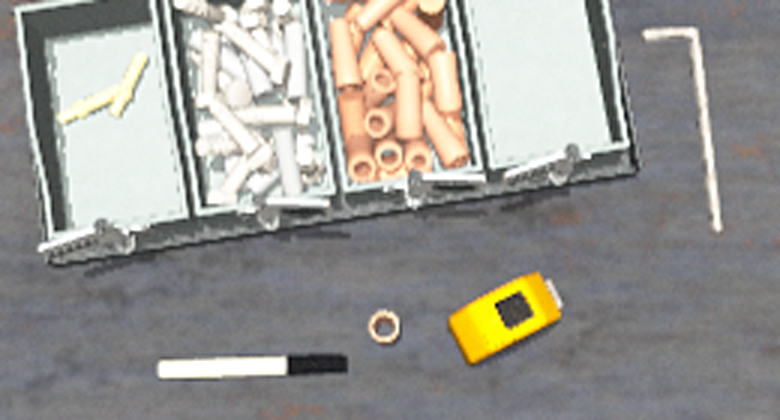

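All four tags are at their stops: low (crop 85,240) and empty (540,165) left, bolts (295,203) and cups (450,180) right. The loose things have not moved.

```bash
python3 -c "
from rig import ticket
print(ticket.hand_in())"
```

```text
the job is handed in; nothing more can be done
None
```

The job is handed in: the bolts and torch-cup tags are home on the right (disc to the front), the nearly empty and empty bins' tags are home on the left (bar to the front), and the loose things did not move; the hand-in returned no verdict.

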